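Release the eccentric lock and push the specimen carriage home

ROBOT

A 6-joint arm with a two-finger parallel gripper is mounted at the origin on the work surface. World frame = base frame: x ahead of the robot, y to its left, z up, the work surface at z = 0. Lengths are in m, angles in degrees, forces in N, time in s.
With the tool pointing down it reaches from about 0.3 to 0.775 m from the base axis. Payload 14.6 kg.
Tool frame: the origin (TCP) lies at the very end of the fingers, on their centre line; the grasp point (between the pads) lies tcp_to_grasp behind it (tcp_to_grasp is the distance from the TCP to the grasp point, in m); z points along the fingers, y is the line along which they close (so a half turn about z gives the same grasp; the last joint's range is limited). The gripper opens to 94 mm and grips with 3 to 60 N. Pads are 16 mm wide; open, the fingers measure 119 mm over their backs; the gripper's body (75 mm by 177 mm) begins 78 mm behind the grasp point.
Start: joints at [-67.128, 17.183, 87.147, -0, 75.671, -3.816], TCP at [0.247, -0.491, 0.205] pointing down, gripper open.
Joint ranges: [-173.82, 173.82], [-45.26, 126.66], [13.44, 144.39], [-59.66, 239.66], [0, 175.72], [-146.38, 146.38]. Speed limits (degrees/s): [127.2, 127.2, 147.25, 180, 180, 180].

INTERFACE

Orientations are given as [roll, pitch, yaw] about the fixed x, y, z axes, in that order (R = Rz(yaw) Ry(pitch) Rx(roll)).
In Python, from plant import * gives the robot as it stands. Calls block until the motion is done:
- reach(position, orientation): joint-space move of the TCP to a pose.
- movel(position, feed=0.15, attitude=None, f_stop=None): straight line of the TCP; attitude=None keeps the orientation; feed is the mean speed in m/s. With f_stop (N) it stops when the force on the tool has changed by that much, and returns True; else False.
- movej(angles): joint-space move.
- let_go() and close(squeeze=None): open the fingers fully, or close them until they stop; squeeze is the grip in N (None keeps the last).
- hold(seconds).
- inverse_kinematics(position, orientation): joint angles nearest the present ones, or None.
- state(): the state.
- grab_frame(name): name is "side" or "top" or "wrist"; returns (picture, depth): 480x640x3 uint8, red, green, blue; 480x640 float32, m along the optical axis (not along the pixel's ray), 0 where there is no reading.
- camera_params(name): a dict with "intrinsics" (3x3 intrinsics, pixels), "rvec" (rotation vector, rad) and "tvec" (3), from world to camera coordinates, as OpenCV has them. Camera axes: x right, y down, z forward; pixel columns grow to the right and rows downward; lengths in m; the calibration is good to about 2 mm. The wrist camera is an equidistant fisheye: a pixel r from the principal point sees the ray r / f radians off the axis. A picture is of the moment at which its call begins: read the wrist's pose just before it. camera_params takes no time and is no camera call; for the wrist camera it gives the pose at the moment of the call.
A pose or a line that the arm cannot do raises PlanningError and nothing moves.
- sign_off(): hands the job in; it is judged then, once.
Trained networks look in the newest picture that a camera, given by its name, has taken for a name from the list of things; names that differ only in an ending like _2 or _b are one class to them, and where a whole thing is asked for, a point or a joint stands for the part that bears it (a point fixed in the world has none). Each returns a list of dicts, best first, with "score" (0 to 1); they miss things now and then, are a little off and sometimes report something else, mostly with a low value. They report only what shows in the picture. A call takes as long as a camera call.
- find_in(label, camera): "bbox" ([left, top, right, bottom] in pixels, round what is visible of it).
The state is a dict: "time_s": time; "joint_positions": joint angles; "joint_velocities": joint speeds; "joint_torque": joint torques, N m; "position": TCP position; "orientation": TCP orientation; "force": force on the tool from outside, world axes, zero at the start; "wrist_torque": the same for the moment, N m; "finger_gap": finger opening in m; "gripper_force": force on a finger pad.
Only numpy, scipy, OpenCV 4.12 (cv2) and the standard library are available. Lean on these libraries where they do the work, as an engineer would, in place of code of your own. Each camera call takes 0.05 s, during which the arm holds its last target. There are 200 camera calls.

TASK

First turn the blue cam by pushing its orange knob round until the cam is at its low point (lever pointing straight away from the carriage, along the green mark), and only then push the specimen carriage forward by its red plate until it is fully home against the two yellow stop blocks. Do not lift the carriage or the specimen in it, and leave the things standing about where they are; finish clear of everything.

Things in the scene. Friction and masses are not known exactly. Their poses are not given: they have to be found in the camera images.
- jig: Fixed grey jig on the bench, base plate 340 x 130 x 12 mm. Origin on its underside, on the centre line. Its +x is FORWARD, the way the carriage travels; z up. In its frame the plate spans x -175 to +165 mm; dark guide rails lie x -160 to -15, y 37 to 47 mm each side, tops z 28; the cam axis is at x +60, y 0; a green mark runs along +x from the cam, x 102 to 157 mm.
- stops (a point): Midpoint between the rear faces of the jig's two yellow stop blocks (jig x -9, y 0, z 21 mm). Each block is 33 mm wide, 15 mm long, top at z 30 mm; the gap between them is 28 mm.
- cam_pivot (a point): Point on the vertical cam axis, 40 mm above the bench (fixed to the jig, x 60, y 0).
- cam (a joint): Angle (rad, counter-clockwise from above) of the blue cam, a 32 mm radius disc 16 mm off its axis. 0 = high point: lever and lobe point back at the carriage (jig -x) and block it. +3.14 or -3.14 = low point: both point forward (jig +x) along the green mark. End stops at -3.3 and +3.3: turn either way, shorter by the value's own sign. Starts in -2 to 2. About 4 N at the knob; stays where left.
- cam_knob (a point): On the axis of the upright orange knob at the lever's end, 60 mm above the bench, 75 mm from the cam axis. The knob is an 18 mm diameter post from z 42 to 78 mm; the steel lever under it (14 mm wide, z 34 to 42) passes above the carriage nose and the stop blocks.
- carriage: Loose white carriage, about 0.45 kg, lying on the jig plate between the rails with 2 mm play each side; slides along jig x with some 3 to 8 N. Origin at the centre of its underside (12 mm above the bench), x forward. Body 85 x 70 x 20 mm. Fully home: its front shoulders (x +42.5) on the stop blocks, so its origin at jig x -51.5 mm; it starts 37 to 53 mm behind that.
- push_plate (a point): Centre of the rear face of the carriage's red upright push plate (carriage x -42.5 mm), 48 mm above the bench. The plate is 70 mm wide, 8 mm thick, its top 64 mm above the bench. Home: 85 mm behind the stops point.
- nose (a point): Tip of the carriage's steel nose (carriage x +92.5 mm), 22 mm wide, 50 mm long, 18 mm high. It passes between the stop blocks; the cam blocks it unless at its low point.
- specimen_mid (a point): Middle of the black resin specimen mount (30 mm diameter, 22 mm high) sitting loose in the ring-shaped grey nest on top of the carriage; it must stay in the nest.
- nest (a point): Middle of where the specimen belongs: on the carriage, x +3 mm, 31 mm above the carriage underside.
- puck_a_mid (a point): Middle of a loose green specimen mount, 30 mm diameter, 22 mm high, standing on the bench by the jig. Leave alone.
- puck_b_mid (a point): Middle of a loose black specimen mount, 30 mm diameter, 22 mm high, standing on the bench by the jig. Leave alone.
- dropper_mid (a point): Middle of a loose amber dropper bottle, 36 mm diameter, 85 mm high, standing by the jig. Leave alone.
- lube_mid (a point): Middle of a loose white lubricant bottle, 66 mm diameter, 170 mm high. Leave alone.
- beaker_mid (a point): Middle of a loose glass beaker, 72 mm diameter, 90 mm high. Leave alone.
- driver: Loose screwdriver lying on the bench. Leave alone.

How it is judged (in metres and radians):
On the way, in this order (a step that is already met when the one before it is completed fails the run):
1. the cam is turned to its low point (within 0.4 rad) while the carriage is still back (at least 25 mm short of home) ((value of joint cam above 2.74 rad or value of joint cam below -2.74 rad) and x of carriage in the frame of jig below -0.0765 m), for 0.2 s.
2. the carriage is pushed home against the stop blocks (within 3 mm) (x of carriage in the frame of jig above -0.0545 m), for 0.2 s.
At the end, for the whole second after the job is handed in: The cam stands within 0.4 rad of its low point, the carriage lies flat between the rails with its shoulders within 3 mm of the stop blocks and at rest, and the specimen is still in its nest (within 8 mm) ((value of joint cam above 2.74 rad or value of joint cam below -2.74 rad) and x of carriage in the frame of jig between -0.0545 and -0.0485 m and y of carriage in the frame of jig between -0.005 and 0.005 m and z of carriage in the frame of jig below 0.015 m and distance between specimen_mid and nest below 0.008 m and linear speed of carriage below 0.01 m/s); the robot touches nothing.
It fails at once if the carriage is pushed along (over 10 mm) while the cam is more than 0.7 rad from its low point (distance of carriage from where it was at the start of the episode above 0.01 m and value of joint cam between -2.44 and 2.44 rad).
It fails at once if the carriage is lifted or tipped (over 8 mm or 0.15 rad) (z of carriage in the frame of jig above 0.02 m or angle between carriage's own z axis and vertical above 0.15 rad).
It fails at once if the specimen leaves its nest (over 10 mm) (distance between specimen_mid and nest above 0.01 m).
It fails at once if a thing standing about is moved more than 20 mm (distance of any of puck_a_mid, puck_b_mid, dropper_mid, lube_mid, beaker_mid from where it was at the start of the episode above 0.02 m or distance of driver from where it was at the start of the episode above 0.03 m).
It also fails if it takes over 72 s, if anything falls off the work surface, if the arm or the gripper's body presses on something with over 40 N, if the wrist force passes 120 N, or if a joint passes its speed limit or range.

## Working session

There is one attempt and no reset: what is moved stays moved. The work goes in short steps, each a Python script; the robot and the scene stay as the last script left them, time stands still between calls to the robot, and variables do not carry over. Pictures are saved under pics/ and viewed, at most 10 in all, crops included, and the job is handed in when it is done.

```bash
mkdir -p pics && python3 - <<'E'
from plant import *
import cv2,numpy as np
for n in("top","side"):
    p,d=grab_frame(n); cv2.imwrite(f"pics/{n}0.png",p[:,:,::-1]); np.save(f"{n}0.npy",d)
    c=camera_params(n); print(n,c); np.savez(f"{n}0.npz",p=p,d=d,K=c["intrinsics"],r=c["rvec"],t=c["tvec"])
print(state())
E
```

```text
top {'intrinsics': array([[486.20679066,   0.        , 324.31456531],
       [  0.        , 486.20679066, 238.72084948],
       [  0.        ,   0.        ,   1.        ]]), 'rvec': array([ 2.12905459, -2.1270697 ,  0.19496482]), 'tvec': array([0.0127926 , 0.55630736, 1.06051595])}
side {'intrinsics': array([[472.19530006,   0.        , 314.9835244 ],
       [  0.        , 472.19530006, 241.91605289],
       [  0.        ,   0.        ,   1.        ]]), 'rvec': array([ 0.79406104, -2.40088713,  1.27037217]), 'tvec': array([0.44632269, 0.23069591, 0.91774993])}
{'time_s': 0.1, 'joint_positions': array([-6.71279940e+01,  1.72137088e+01,  8.71779148e+01, -4.86547975e-04,
        7.56716654e+01, -3.81514950e+00]), 'joint_velocities': array([ 0.01386735,  0.08506437, -0.07509312,  0.06795464, -0.01011607,
       -0.10642178]), 'joint_torque': array([ 1.66939495e-03, -5.32645583e+01, -3.53282475e+01,  7.10466108e-02,
        2.35264044e-02, -5.97679286e-05]), 'position': array([ 0.24691914, -0.49117651,  0.20492233]), 'orientation': array([-1.79936820e+02, -3.74087079e-03,  2.66872742e+01]), 'force': array([-0.43112298, -0.15220883, -0.40554973]), 'wrist_torque': array([ 0.01874445, -0.02737956,  0.00111443]), 'gripper_force': 0.0, 'finger_gap': 0.09416479130686091}
```

View pics/top0.png

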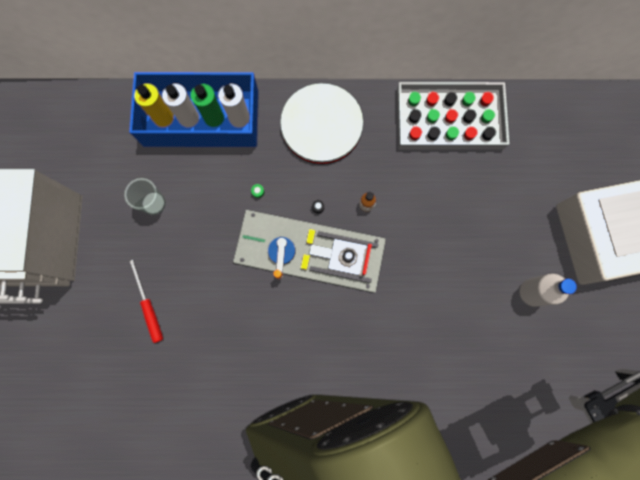

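View pics/side0.png

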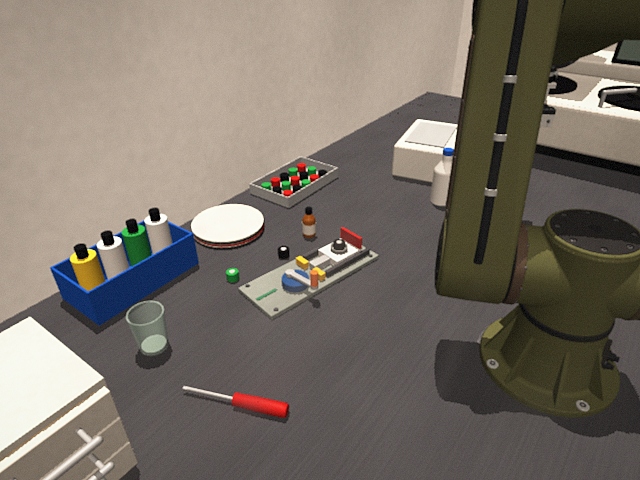

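Top view: the jig is centred near (310,250), forward points image-left. The cam is at (281,250), its knob at (277,274) on the robot side, the red plate at (368,262), the dropper at (368,200) and the pucks at (257,190) and (318,206). The side view agrees.

```bash
cat > h.py <<'E'
import numpy as np,cv2
def load(n):
    z=np.load(n+"0.npz"); return [z[k] for k in("p","d","K","r","t")]
def ray(uv,z,K,r,t):
    R=cv2.Rodrigues(r)[0]; u=np.c_[np.atleast_2d(uv),np.ones(len(np.atleast_2d(uv)))]
    D=(np.linalg.inv(K)@u.T).T@R; C=-R.T@t
    return C+D*((z-C[2])/D[:,2])[:,None]
def pts(d,K,r,t):
    R=cv2.Rodrigues(r)[0]; v,u=np.mgrid[:480,:640]
    P=np.stack([(u-K[0,2])/K[0,0]*d,(v-K[1,2])/K[1,1]*d,d],-1)
    return (P-t)@R
COL={"orange":((8,150,120),(17,255,255)),"red":((0,170,90),(4,255,255)),"yellow":((24,150,120),(34,255,255)),
"green":((55,80,50),(90,255,255)),"blue":((100,120,60),(118,255,255))}
E
python3 - <<'E'
from h import *
B={"top":(225,400,205,300),"side":(235,385,220,315)}
for n in B:
    p,d,K,r,t=load(n); P=pts(d,K,r,t); hsv=cv2.cvtColor(p,cv2.COLOR_RGB2HSV)
    u0,u1,v0,v1=B[n]
    for c,(lo,hi) in COL.items():
        m=cv2.inRange(hsv,np.array(lo),np.array(hi)); k=np.zeros_like(m);k[v0:v1,u0:u1]=m[v0:v1,u0:u1]
        N,L,S,C=cv2.connectedComponentsWithStats(k)
        for i in range(1,N):
            if S[i,4]<12: continue
            q=P[(L==i)&(d>0)]
            print(n,c,S[i],C[i].round(1),"mean",np.median(q,0).round(4),"zmax",np.percentile(q[:,2],[5,50,95]).round(3))
    if n=="top":
        w=P[205:300,225:400]; m=((w[...,2]>.007)&(w[...,2]<.018)).astype(np.uint8)
        g=hsv[205:300,225:400]; 
        c=max(cv2.findContours(m,0,1)[0],key=cv2.contourArea)[:,0]+[225,205]
        X=ray(c,.012,K,r,t)[:,:2]
        rc=cv2.minAreaRect((X*1000).astype(np.float32)); print("rect",rc)
for l in [((257,190),.022),((318,206),.022),((368,197),.085),((141,190),.05)]:
    print(ray(l[0],l[1],*load("top")[2:]))
E
```

```text
top orange [274 270   8   8  26] [277.2 274.5] mean [0.4702 0.1175 0.0765] zmax [0.057 0.076 0.081]
top red [363 244   8  30  69] [366.3 258.6] mean [ 0.5078 -0.0801  0.0643] zmax [0.061 0.064 0.068]
top yellow [307 230   8  14  77] [310.3 236.5] mean [0.5661 0.0466 0.0305] zmax [0.025 0.03  0.034]
top yellow [302 255   8  14  78] [304.9 261.5] mean [0.5065 0.0578 0.0307] zmax [0.027 0.031 0.034]
top green [244 236  20   5  37] [252.9 238.1] mean [0.5643 0.1817 0.0137] zmax [0.011 0.014 0.017]
top blue [269 239   8  23 139] [272.9 250.2] mean [0.5323 0.1317 0.0325] zmax [0.029 0.032 0.036]
top blue [284 239  11  24 173] [288.7 251.2] mean [0.5304 0.0952 0.0321] zmax [0.029 0.032 0.036]
rect ((536.4652709960938, 48.12834167480469), (339.4552001953125, 130.8611602783203), 78.05323791503906)
side orange [303 220  11   3  22] [308.  220.6] mean [ 0.6377 -0.0747  0.0545] zmax [0.05  0.055 0.057]
side orange [297 260  11   8  31] [302.  263.8] mean [0.5552 0.0543 0.0231] zmax [0.017 0.023 0.028]
side orange [310 269  15  18 133] [315.2 277.5] mean [0.4696 0.1218 0.0605] zmax [0.017 0.061 0
[... 255 characters left out ...]
an [0.5621 0.0476 0.0313] zmax [0.029 0.031 0.034]
side yellow [314 268  10   7  32] [318.9 270.7] mean [0.5008 0.0605 0.0314] zmax [0.03  0.031 0.033]
side green [235 268   4  14  49] [236.3 274.5] mean [0.6654 0.1718 0.013 ] zmax [0.001 0.013 0.024]
side green [257 289  19  11  43] [266.1 294.1] mean [0.5598 0.184  0.0144] zmax [0.012 0.014 0.017]
side blue [295 270  13   8  43] [301.6 273.1] mean [0.528  0.0933 0.0328] zmax [0.031 0.033 0.034]
side blue [282 274  18  12 114] [289.2 281. ] mean [0.5325 0.1331 0.0334] zmax [0.031 0.033 0.035]
[[0.67945716 0.17397867 0.022     ]]
[[0.64035488 0.02828491 0.022     ]]
[[ 0.64540203 -0.0847328   0.085     ]]
[[0.67102224 0.4396951  0.05      ]]
```

```bash
cat >> h.py <<'E'
A=78.4; O=np.array([.5375,.053])
def u(a): a=np.radians(a); return np.array([np.cos(a),np.sin(a)])
def W(x,y): return O+x*u(A)+y*u(A+90)
def pose(phi,s,z):
    p=W(.06,0)+.075*u(A+phi)-s*u(A+phi-90)
    return [*p,z],[180,0,A+phi-90]
E
python3 - <<'E'
from plant import *; from h import *
close(10); print("gap",state()["finger_gap"])
p,o=pose(97,.035,.2); reach(p,o)
p,o=pose(97,.035,.05); print(movel(p,.12,f_stop=15), state()["time_s"])
for phi in np.linspace(97,0,13):
    p,o=pose(phi,.017,.05); h=movel(p,.06,attitude=o,f_stop=30); print(round(phi),h,state()["force"].round(1))
    if h: break
print(state()["time_s"])
E
```

```text
gap 1.5081633423890339e-05
False 5.125
97 False [-0.4  0.8 -0.2]
89 False [-0.9  0.3  0.5]
81 False [ 1.1 -0.  -0.2]
73 False [-0.4 -0.1 -0.5]
65 False [ 0.4  0.5 -0.3]
57 False [0.3 0.3 0.4]
48 False [-0.3  0.2  0.3]
40 False [0.7 0.5 0.3]
32 False [ 0.7  0.3 -0.3]
24 False [-0.4 -0.   0.2]
16 False [-0.3 -0.8 -0.5]
8 False [ 0.1 -0.2 -0.7]
0 False [-0.5  0.2  0. ]
9.575
```

```bash
python3 - <<'E'
from plant import *; from h import *
p,o=pose(0,.035,.05); movel(p,.1)
p,o=pose(0,.035,.2); movel(p,.2)
reach([*W(-.19,0.02),.2],[180,0,A])
for n in("top","side"):
    p,d=grab_frame(n); c=camera_params(n); np.savez(f"{n}1.npz",p=p,d=d)
    x=(200,180) if n=="top" else (215,180)
    cv2.imwrite(f"pics/{n}1.png",cv2.resize(p[x[1]:x[1]+140,x[0]:x[0]+190,::-1],None,fx=4,fy=4,interpolation=2))
print(state()["time_s"])
E
python3 -c "
import cv2,numpy as np
a=cv2.imread('pics/top1.png');b=cv2.imread('pics/side1.png')
cv2.imwrite('pics/m1.png',cv2.resize(np.vstack([a,b]),None,fx=.53,fy=.53))"
```

```text
12.8
```

View pics/m1.png

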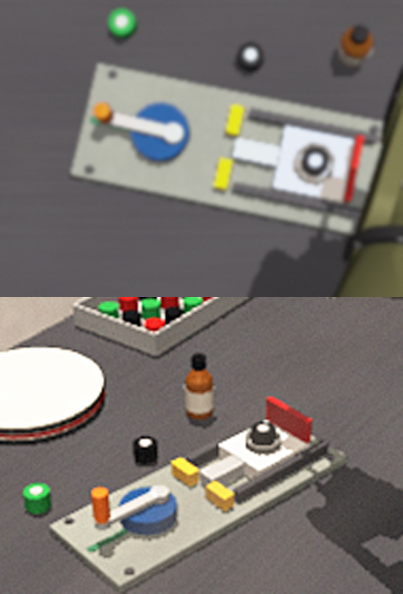

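The knob now sits beside the green mark: top crop (102,113) against the mark's end at (95,118). I'll measure the angle, and the plate too.

```bash
python3 - <<'E'
from h import *
B={"top":(225,400,205,300),"side":(235,385,220,325)}
for n in B:
    z=np.load(n+"1.npz"); p,d=z["p"],z["d"]; K,r,t=load(n)[2:]; P=pts(d,K,r,t); hsv=cv2.cvtColor(p,cv2.COLOR_RGB2HSV)
    k=(d>0); J=(P[...,:2]-O)@np.c_[u(A),u(A+90)]
    for c,zl in (("orange",.05),("red",.04)):
        m=(cv2.inRange(hsv,*map(np.array,COL[c]))>0)&k&(P[...,2]>zl)&(P[...,2]<.09)&(abs(J[...,1])<.06)&(abs(J[...,0])<.2)
        print(n,c,m.sum(),np.median(J[m],0).round(4),J[m].min(0).round(4),J[m].max(0).round(4))
    # lever: thin white strip z .036-.048, in front of cam
    m=k&(abs(P[...,2]-.042)<.006)&(J[...,0]>.07)&(J[...,0]<.125)&(abs(J[...,1])<.03)
    q=J[m]; print("lever",m.sum(),np.degrees(np.arctan2(*(np.median(q,0)-[.06,0])[::-1])))
E
```

```text
top orange 24 [0.1343 0.0009] [ 0.1268 -0.0085] [0.1418 0.006 ]
top red 64 [-1.37e-01  1.00e-04] [-0.1401 -0.0321] [-0.1344  0.0348]
lever 164 -1.6894694574769213
side orange 84 [0.1398 0.006 ] [ 0.128  -0.0078] [0.1457 0.0102]
side red 88 [-0.1338  0.0177] [-0.1399 -0.0288] [-0.1295  0.0414]
lever 129 7.385734228367871
```

```bash
python3 - <<'E'
from plant import *; from h import *
reach([*W(-.18,0),.2],[180,0,A])
print(movel([*W(-.18,0),.022],.12,f_stop=15))
print(movel([*W(-.112,0),.022],.04,f_stop=20))
h=movel([*W(-.094,0),.022],.02,f_stop=20); s=state(); hold(.3)
print(h,(s["position"][:2]-O)@np.c_[u(A),u(A+90)],s["force"].round(1))
movel([*W(-.18,0),.022],.1); movel([*W(-.18,0),.2],.2)
reach([*W(-.25,.06),.25],[180,0,A])
p,d=grab_frame("top"); K,r,t=load("top")[2:]; P=pts(d,K,r,t); hsv=cv2.cvtColor(p,cv2.COLOR_RGB2HSV)
J=(P[...,:2]-O)@np.c_[u(A),u(A+90)]
for c in("red","orange"):
    m=(cv2.inRange(hsv,*map(np.array,COL[c]))>0)&(P[...,2]>.05)&(P[...,2]<.09)&(abs(J[...,1])<.06)&(abs(J[...,0])<.2)
    print(c,m.sum(),np.median(J[m],0).round(4))
cv2.imwrite("pics/top2.png",cv2.resize(p[170:310,200:420,::-1],None,fx=3,fy=3,interpolation=2)); print(state()["time_s"])
E
```

```text
False
False
True [-0.1040652  0.0003682] [-2.3 -4.5  2.6]
red 53 [-0.0894  0.0023]
orange 23 [0.1343 0.0017]
19.875
```

View pics/top2.png

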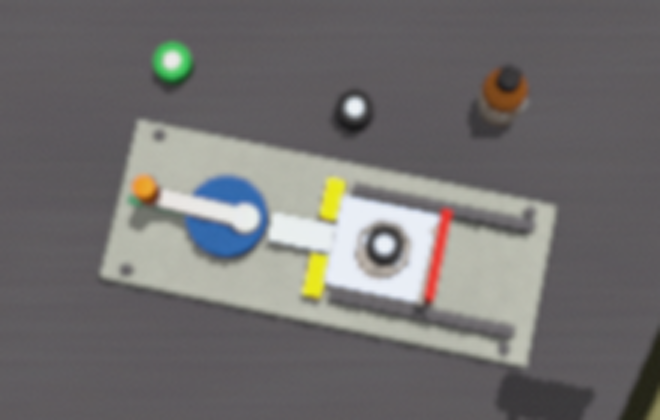

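The carriage rests against the yellow blocks (body front at crop (335,240)), the plate measures at its home position, and the specimen is in the nest. The lever lies along the mark and the arm is clear.

```bash
python3 -c "
from plant import *
print(sign_off())"
```

```text
the job is handed in; nothing more can be done
None
```

I turned the cam to within about 2° of its low point, then pushed the carriage home until it stopped on the yellow blocks. In the last picture the specimen was in its nest and the arm was clear; I handed the job in at about 20 s, and no verdict was returned.

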